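# Set the wax-block trimming stage to the red index and lock it

### The job

Line up the black pointer of the trimming stage with the middle of the red index block by turning the black knob, moving the carriage with the knob only and never by pushing it; let go of the knob to see that it stays lined up. Then lock the stage by swinging the orange-tipped lever clockwise until it is fully home against its stop. Ignore the blue index, and leave the jar, the mould tray and the stacked cassettes where they are.

Things in the scene. Friction and masses are not known exactly. Their poses are not given: they have to be found in the camera images.
- stage: Grey base plate of the trimming stage, 220 (x) x 300 (y) x 22 mm high, fixed. Origin on its underside, 100 mm from its edge towards the robot and midway in y; +x away from the robot towards the white scale strip, +y towards the lever, z up. The block carriage slides along y.
- carriage: Aluminium carriage, 56 x 64 mm, its top with a green cassette and wax block 56 mm above the table; carries the black pointer on its +x side. It slides along the stage's y, up to 45 mm either way, driven only by the knob. Origin on the table plane below its centre.
- pointer_tip (a point): End of the black pointer (3 mm wide), 42 mm above the table, beside the white scale strip.
- red_index: Red index block, 24 (x) x 6 (y) x 14 mm high, fixed on the scale strip beyond the pointer's end. Origin at the middle of the underside of its face towards the pointer, 31 mm above the table; axes as the stage's. Lined up: the pointer tip's y in this frame is 0 (within half the block's width, 3 mm).
- blue_index: Blue index block of the same shape and axes, on the other side; not to be used.
- knob: Black ribbed round knob, white line on top, 38 mm diameter, vertical axis, 62 to 100 mm above the table, on a 56 mm square housing (top at 56 mm). Origin on its axis, 66 mm up; z up. Grip across it from above, about 83 mm up. Counter-clockwise from above moves the carriage to the stage's +y, 8 mm per rad, after up to 0.28 rad of play. Stiff (0.15 N m), stays put; needs more than one grasp.
- lever (a joint): Locking lever's angle, rad: 0 to 0.3 open (start), 1.1 home against its stop; grows clockwise from above. Stays where it is left. Where the stops lie relative to the stage differs from run to run by up to 0.25 rad either way.
- lever_post (a point): Middle of the upright orange post (18 mm diameter, from 60 to 92 mm above the table) at the lever's free end, 65 mm from the lever's pivot; this point is 84 mm above the table. The steel lever bar spans 59 to 67 mm above the table. Open, the lever points roughly to the stage's -x; home, roughly to +y.
- lever_pivot (a point): Point on the lever's vertical axis, 84 mm above the table, at (-30, 95) mm in the stage's frame.
- jar: White specimen jar with red lid, 56 mm diameter, 85 mm high, loose. Origin: centre of its underside. Leave alone.
- mould_tray: Steel divided tray, 100 x 70 x 25 mm, loose. Origin: centre of its underside. Leave alone.
- cassettes: Pile of three cassettes, 40 x 28 x 24 mm, one loose piece. Origin: centre of its underside. Leave alone.

How it is judged:
On the way, in this order (a step that is already met when the one before it is completed fails the run):
1. the pointer is lined up with the red index (within 3 mm), the knob let go, the lever still open (y of pointer_tip in the frame of red_index between -0.003 and 0.003 m and contact force between the fingers and knob below 0.3 N and value of joint lever below 0.5 rad), for 0.3 s.
2. the lever is swung home with the pointer still on the red index (y of pointer_tip in the frame of red_index between -0.003 and 0.003 m and value of joint lever above 1.02 rad), for 0.2 s.
At the end, for the whole second after the job is handed in: The pointer tip stands within 3 mm of the middle of the red index along the scale, and the lever is home (joint over 1.02 rad of 1.1), the knob let go (all of step 2 and contact force between the fingers and knob below 0.3 N); the robot touches nothing.
It fails at once if the carriage or its pointer is pushed by the robot (over 2 N) (contact force between any of the arm, the fingers and carriage above 2 N).
It fails at once if the jar is displaced by more than 15 mm (distance of jar from where it was at the start of the episode above 0.015 m).
It fails at once if the mould tray is displaced by more than 15 mm (distance of mould_tray from where it was at the start of the episode above 0.015 m).
It fails at once if the cassettes is displaced by more than 15 mm (distance of cassettes from where it was at the start of the episode above 0.015 m).
It also fails if it takes over 72 s, if anything falls off the work surface, if the arm or the gripper's body presses on something with over 40 N, if the wrist force passes 120 N, or if a joint passes its speed limit or range.

### The arm

A 7-joint arm with a two-finger parallel gripper is mounted at the origin on the work surface. World frame = base frame: x ahead of the robot, y to its left, z up, the work surface at z = 0. Lengths are in m, angles in rad, forces in N, time in s.
With the tool pointing down it reaches from about 0.425 to 0.975 m from the base axis. Payload 16.7 kg.
Tool frame: the origin (TCP) lies midway between the tips of the shut fingers; the grasp point (between the pads) lies 19 mm behind it; z points along the fingers, y is the line along which they close (so a half turn about z gives the same grasp; the last joint's range is limited). The gripper opens to 85 mm and grips with 20 to 120 N. Pads are 22 mm wide; open, the fingers measure 114 mm over their backs; the gripper's body (76 mm by 85 mm) begins 54 mm behind the grasp point. The pads swing forward as they close: fully open they stand 13 mm farther back than shut.
Start: joints at [1.004, 0.426, 0.074, 1.606, -0.034, 1.111, -0.067], TCP at [0.273, -0.617, 0.231] pointing down, gripper open.
Joint ranges: [-2.85, 2.85], [-0.5, 2.14], [-1.23, 1.37], [0.21, 2.46], [-1.02, 4.16], [0.16, 2.05], [-2.73, 2.73]. Speed limits (rad/s): [1.89, 1.89, 2.39, 2.39, 3.01, 3.01, 3.01].

### API

Orientations are given as a 3x3 rotation matrix whose columns are the frame's x, y, z axes.
In Python, from bench import env gives the robot as it stands. The module is installed in compiled form; this text tells all that it offers.
- The arm moves only by the tool apply_moves, never from a script. Its argument "deltas" is a list of rows, each a list of 4 numbers: the shift along the world's x, y, z each as a share of 0.1 m, from -1 to 1, then the turn about the world's z as a share of 180 degrees, from -1 to 1. A call has 1 to 12 rows; each row is the pose to reach, as a shift and turn from the pose commanded when the call began, turning the shorter way round; what a row does not reach only later rows make up. A row lasts 1/12 s, in which the tool goes at most 41.7 mm and 7.16 degrees, less where a joint would pass 70% of its speed; a pose out of reach is approached as far as the arm can. A call with a number of a shift or a turn outside -1 to 1 is refused whole. A call with a gripper value outside its range is refused whole. "gripper" is the opening, from 0 (shut) to 1 (fully open), set as the call begins (left out, the last holds). The fingers move at their own pace and stop on an object; the grip force is fixed at half the most. Time passes only in rows, so rows that repeat a pose let the fingers close. It gives the time, the measured TCP pose, the force, the opening and the grip force at its end, in the units of the state.
- env.get_state(): the state, without advancing time (a new reading comes with each control period).
- env.camera(name): name is "scene" or "top" or "wrist"; returns a dict with "pixels" (420x560x3 uint8, blue, green, red), "fx", "fy", "cx", "cy" (pixels), "extrinsics" (4x4, takes a point from camera to world coordinates). Camera axes: x right, y up, looking along -z (the intrinsics and any distortion apply to the point x, -y, -z); pixel columns grow to the right and rows downward; lengths in m; the calibration is good to about 2 mm. The wrist camera is an equidistant fisheye: a pixel r from the principal point sees the ray r / f radians off the axis. A picture is of the moment at which its call begins. There is no depth.
- env.hand_in(): hands the job in; it is judged then, once.
The state is a dict: "t": time; "joint_positions": joint angles; "qvel": joint speeds; "tau": joint torques, N m; "eef_pos": TCP position; "tool_rot": TCP orientation; "ft_force": force on the tool from outside, world axes, zero at the start; "torque": the same for the moment, N m; "width": finger opening in m; "grasp_force": force on a finger pad.
Only numpy, scipy, OpenCV 4.12 (cv2) and the standard library are available. Lean on these libraries where they do the work, as an engineer would, in place of code of your own. Each camera call takes 0.05 s, during which the arm holds its last target. There are 200 camera calls.

## Working session

There is one attempt and no reset: what is moved stays moved. The work goes in short steps, Python scripts to look and compute and a tool call to move; the robot and the scene stay as the last step left them, time stands still between calls to the robot, and variables do not carry over. Pictures are saved under pics/ and viewed, at most 10 in all, crops included, and the job is handed in when it is done.

Besides the shell and the picture viewer there is one more tool, called as a command line: name --pt "numbers of a row" for each row, then --argument value for the rest. apply_moves: Moves the arm, as the interface text tells. Its arguments: {"type":"object","properties":{"deltas":{"type":"array","items":{"type":"array","items":{"type":"number"}}},"gripper":{"type":"number"}},"required":["deltas"]}

```bash
mkdir -p pics; python3 - <<'E'
from bench import env
import cv2,pickle
d={}
for n in("scene","top"):
    c=env.camera(n);d[n]=c;cv2.imwrite(f"pics/{n}0.png",c["pixels"])
    print(n,c["fx"],c["fy"],c["cx"],c["cy"],c["extrinsics"].round(3).tolist(),[k for k in c])
pickle.dump(d,open("c0.pkl","wb"))
s=env.get_state();print(s["t"],s["eef_pos"],s["tool_rot"].round(3) if hasattr(s["tool_rot"],'round') else s["tool_rot"])
E
```

```text
scene 385.3613128990125 385.3613128990125 283.998585282774 211.89818765921328 [[0.866, -0.367, 0.338, 0.914], [0.499, 0.654, -0.568, -0.434], [-0.012, 0.661, 0.75, 0.689], [0.0, 0.0, 0.0, 1.0]] ['pixels', 'fx', 'fy', 'cx', 'cy', 'extrinsics']
top 400.343587233163 400.343587233163 275.07140448388833 202.86966096591044 [[-0.125, 0.967, -0.221, 0.449], [-0.992, -0.124, 0.022, 0.073], [-0.006, 0.222, 0.975, 1.016], [0.0, 0.0, 0.0, 1.0]] ['pixels', 'fx', 'fy', 'cx', 'cy', 'extrinsics']
0.1 [ 0.27310683 -0.61688827  0.2306839 ] [[ 0.914  0.405 -0.001]
 [ 0.405 -0.914  0.001]
 [-0.    -0.001 -1.   ]]
```

View pics/scene0.png

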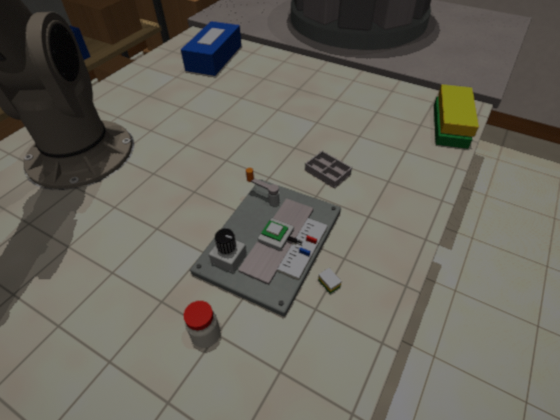

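View pics/top0.png

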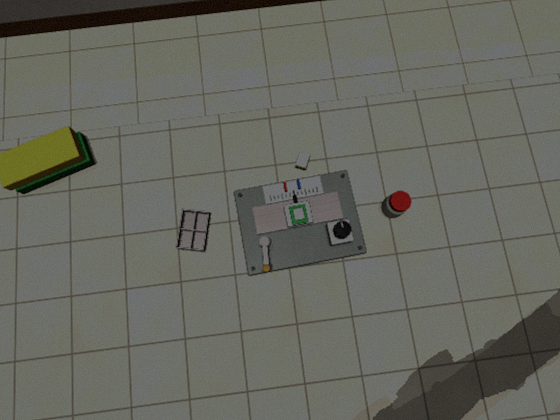

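The scene view shows the stage mid-picture (knob about (226,242), orange post (249,174)). The top view shows the knob at about (341,230), the post at (266,267), and red and blue at (286,187) and (298,184). I'll enlarge both.

```bash
python3 - <<'E'
import cv2,pickle
d=pickle.load(open("c0.pkl","rb"))
for n,(x0,y0,x1,y1),k in(("top",(228,145,378,285),4.2),("scene",(185,155,350,315),3.7)):
    im=cv2.resize(d[n]["pixels"][y0:y1,x0:x1],None,fx=k,fy=k,interpolation=cv2.INTER_CUBIC)
    im=cv2.convertScaleAbs(im,alpha=1.6)
    for x in range(x0-x0%-10,x1,10):
        X=int((x-x0+.5)*k);cv2.line(im,(X,0),(X,6 if x%20 else 12),(0,255,255),1)
        if x%20==0:cv2.putText(im,str(x),(X-10,24),0,.4,(0,255,255),1)
    for y in range(y0-y0%-10,y1,10):
        Y=int((y-y0+.5)*k);cv2.line(im,(0,Y),(6 if y%20 else 12,Y),(0,255,255),1)
        if y%20==0:cv2.putText(im,str(y),(14,Y+4),0,.4,(0,255,255),1)
    cv2.imwrite(f"pics/{n}0c.png",im);print(im.shape)
E
```

```text
(588, 630, 3)
(592, 610, 3)
```

View pics/top0c.png

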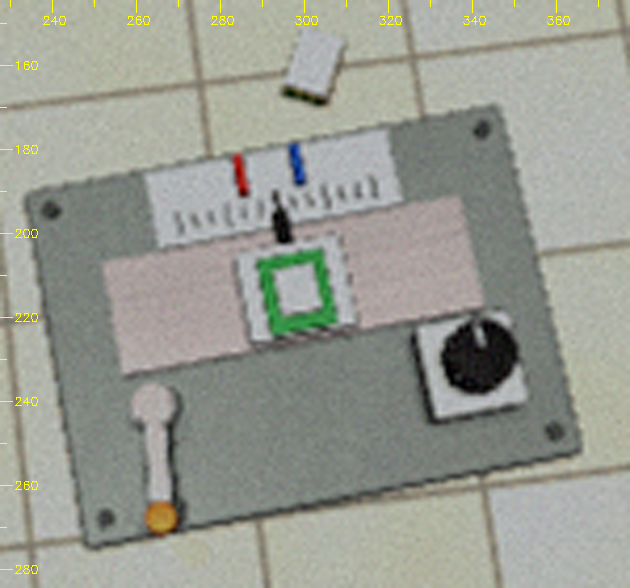

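View pics/scene0c.png

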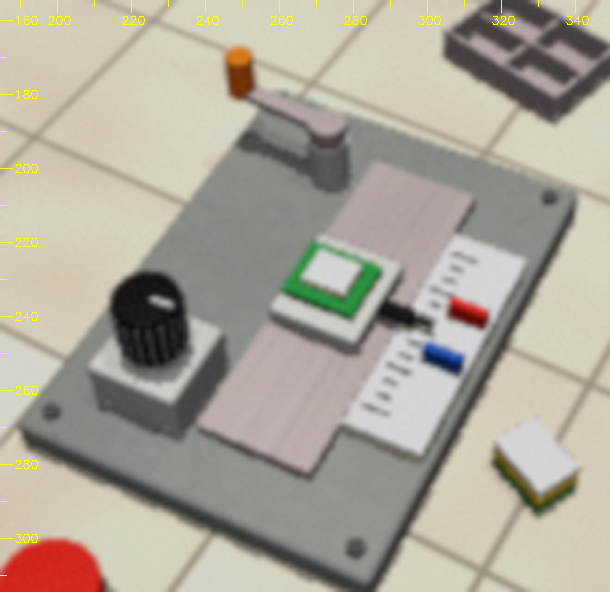

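The top crop shows knob top centre (480,355), post top (161,515), red (241,175) and pointer tip (276,192). The scene crop shows knob top (147,300) and post top (239,57). Both are in crop pixels.

```bash
cat >h.py <<'E'
import numpy as np,cv2,pickle
def ray(c,p):
    E=c["extrinsics"];v=np.array([(p[0]-c["cx"])/c["fx"],-(p[1]-c["cy"])/c["fy"],-1])
    v=E[:3,:3]@v;return E[:3,3],v/np.linalg.norm(v)
def atz(c,p,z):
    o,v=ray(c,p);return o+v*(z-o[2])/v[2]
def tri(r):
    A=sum(np.eye(3)-np.outer(v,v) for o,v in r);b=sum((np.eye(3)-np.outer(v,v))@o for o,v in r)
    x=np.linalg.solve(A,b);return x,[np.linalg.norm(np.cross(x-o,v)) for o,v in r]
T=lambda X,Y:(X/4.2-.5+228,Y/4.2-.5+145)
S=lambda X,Y:(X/3.7-.5+185,Y/3.7-.5+155)
E
python3 - <<'E'
from h import *
d=pickle.load(open("c0.pkl","rb"));t,s=d["top"],d["scene"]
np.set_printoptions(precision=4,suppress=True)
for n,a,b in(("knobtop",(480,355),(147,300)),("post",(161,515),(239,55)),("pivot",(155,402),(325,126)),("redtop face",(244,193),(450,303)),("tip",(276,192),(431,323)),("c-y+x",(498,105),(372,578)),("c++",(25,190),(575,190)),("waxtop",(297,288),(332,271)),("c--",(580,452),(20,425))):
    print(n,*tri([ray(t,T(*a)),ray(s,S(*b))]))
C=np.array([atz(t,T(*p),.022) for p in((25,190),(498,105),(580,452),(88,548))])[:,:2]
C2=np.array([atz(s,S(*p),.022) for p in((575,190),(372,575),(20,423))])[:,:2]
L=np.array([(.12,.15),(.12,-.15),(-.1,-.15),(-.1,.15)])
def fit(L,C):
    z=lambda a:a[:,0]+1j*a[:,1]
    l,c=z(L),z(C);q=np.vdot(l-l.mean(),c-c.mean());th=np.angle(q);o=c.mean()-np.exp(1j*th)*l.mean()
    return th,o,abs(np.exp(1j*th)*l+o-c)
print(C,fit(L,C));print(C2,fit(L[:3],C2))
A=np.vstack([C,C2]);th,o,r=fit(np.vstack([L,L[:3]]),A);print(th,o,r)
st=lambda p:(lambda w:np.array([w.real,w.imag]))((p[0]+1j*p[1]-o)*np.exp(-1j*th))
for n,c,p,z in(("knob t",t,T(480,355),.1),("knob s",s,S(147,300),.1),("post t",t,T(161,515),.092),("post s",s,S(239,55),.092),("red t",t,T(241,175),.045),("red s",s,S(469,310),.045),("redf t",t,T(244,193),.045),("redf s",s,S(450,303),.045),("tip t",t,T(276,192),.042),("tip s",s,S(431,323),.042)):
    w=atz(c,p,z);print(n,w,st(w))
w=(-.03+.095j)*np.exp(1j*th)+o;print("pivot",w)
E
```

```text
knobtop [ 0.5754 -0.0944  0.0951] [np.float64(0.0006297266274589184), np.float64(0.0006297266274589152)]
post [0.5109 0.0913 0.0929] [np.float64(0.0005197153831371365), np.float64(0.0005197153831372107)]
pivot [0.5754 0.087  0.0663] [np.float64(0.0013381583207156557), np.float64(0.001338158320715558)]
redtop face [0.6975 0.0201 0.0411] [np.float64(0.0004973239723360424), np.float64(0.000497323972335968)]
tip [0.6953 0.0012 0.0426] [np.float64(0.0004940438133479512), np.float64(0.0004940438133477822)]
c-y+x [ 0.7385 -0.1431  0.0227] [np.float64(0.0002585050220532044), np.float64(0.0002585050220533987)]
c++ [0.7194 0.1507 0.0245] [np.float64(0.0017502452458084813), np.float64(0.001750245245808242)]
waxtop [ 0.633  -0.0024  0.0555] [np.float64(0.0008196318798992776), np.float64(0.0008196318798994242)]
c-- [ 0.5215 -0.1572  0.0184] [np.float64(0.00037179004525017713), np.float64(0.0003717900452501521)]
[[ 0.7216  0.1519]
 [ 0.7385 -0.1434]
 [ 0.5215 -0.1562]
 [ 0.5026  0.1375]] (np.float64(0.061220145425805804), np.complex128(0.6110751213650212-0.003148703584133974j), array([0.002 , 0.0026, 0.003 , 0.003 ]))
[[ 0.7175  0.1515]
 [ 0.7377 -0.1412]
 [ 0.5225 -0.1579]] (np.float64(0.07127407115066732), np.complex128(0.6091118946786053-0.0026664219075678078j), array([0.0041, 0.0031, 0.0029]))
0.06488182272925562 (0.6103630194335459-0.0028260272298790377j) [0.003  0.0019 0.0031 0.0033 0.0043 0.0041 0.0024]
knob t [ 0.5752 -0.093   0.1   ] [-0.041  -0.0877]
knob s [ 0.5777 -0.0976  0.1   ] [-0.0387 -0.0924]
post t [0.5114 0.0916 0.092 ] [-0.0927  0.1007]
post s [0.5099 0.0917 0.092 ] [-0.0941  0.1008]
red t [0.7081 0.021  0.045 ] [0.0991 0.0174]
red s [0.7102 0.0179 0.045 ] [0.1009 0.0142]
redf t [0.6969 0.0206 0.045 ] [0.0879 0.0178]
redf s [0.6984 0.017  0.045 ] [0.0892 0.0141]
tip t [0.6958 0.0014 0.042 ] [ 0.0856 -0.0013]
tip s [0.6947 0.0012 0.042 ] [ 0.0845 -0.0014]
pivot (0.5742666925351405+0.09002899516763836j)
```

apply_moves --pt "0.17 0.29 0 0" --pt "0.34 0.58 0 0" --pt "0.5 0.87 0 0" --gripper 1

```text
t: 0.35
eef_pos: [0.3234, -0.529, 0.2306]
tool_rot: [[0.915, 0.404, -0.001], [0.404, -0.915, 0.001], [-0.0, -0.001, -1.0]]
ft_force: [1.2, -0.0, 0.1]
width: 0.0854
grasp_force: 0.0
```

apply_moves --pt "0.17 0.29 0 0" --pt "0.34 0.58 0 0" --pt "0.5 0.87 0 0"

```text
t: 0.6
eef_pos: [0.3738, -0.4415, 0.2311]
tool_rot: [[0.914, 0.405, -0.0], [0.405, -0.914, 0.0], [-0.0, -0.0, -1.0]]
ft_force: [0.6, -0.4, -0.1]
width: 0.0857
grasp_force: 0.0
```

apply_moves --pt "0.17 0.29 0 0" --pt "0.34 0.58 0 0" --pt "0.5 0.87 0 0"

```text
t: 0.85
eef_pos: [0.4237, -0.3545, 0.2312]
tool_rot: [[0.914, 0.405, -0.0], [0.405, -0.914, 0.0], [-0.0, -0.0, -1.0]]
ft_force: [0.9, -0.1, -0.1]
width: 0.0854
grasp_force: 0.0
```

apply_moves --pt "0.17 0.29 0 0" --pt "0.34 0.58 0 0" --pt "0.5 0.87 0 0"

```text
t: 1.1
eef_pos: [0.4737, -0.2676, 0.2312]
tool_rot: [[0.914, 0.405, -0.0], [0.405, -0.914, 0.0], [-0.0, -0.0, -1.0]]
ft_force: [0.7, -0.1, -0.4]
width: 0.0857
grasp_force: 0.0
```

apply_moves --pt "0.17 0.29 0 0" --pt "0.34 0.58 0 0" --pt "0.5 0.87 0 0"

```text
t: 1.35
eef_pos: [0.5237, -0.1806, 0.2312]
tool_rot: [[0.914, 0.405, -0.0], [0.405, -0.914, 0.0], [-0.0, -0.0, -1.0]]
ft_force: [-0.1, -0.7, 0.6]
width: 0.0853
grasp_force: 0.0
```

apply_moves --pt "0.17 0.29 0 0" --pt "0.34 0.58 0 0" --pt "0.53 0.87 0 0" --pt "0.53 0.87 0 0" --pt "0.53 0.87 0 0"

```text
t: 1.77
eef_pos: [0.5767, -0.093, 0.2308]
tool_rot: [[0.913, 0.408, -0.001], [0.408, -0.913, 0.001], [-0.0, -0.001, -1.0]]
ft_force: [-0.1, -1.0, 0.2]
width: 0.085
grasp_force: 0.0
```

```bash
cat >>h.py <<'E'
def fray(c,p):
    a=np.array([(p[0]-c["cx"])/c["fx"],(p[1]-c["cy"])/c["fy"]]);r=np.hypot(*a)
    u=a/max(r,1e-9);v=np.array([np.sin(r)*u[0],-np.sin(r)*u[1],-np.cos(r)])
    E=c["extrinsics"];return E[:3,3],E[:3,:3]@v
def fatz(c,p,z):
    o,v=fray(c,p);return o+v*(z-o[2])/v[2]
def fproj(c,w):
    E=c["extrinsics"];v=E[:3,:3].T@(np.array(w)-E[:3,3]);v=np.array([v[0],-v[1],-v[2]])
    h=np.hypot(v[0],v[1]);r=np.arctan2(h,v[2]);return c["cx"]+c["fx"]*r*v[0]/h,c["cy"]+c["fy"]*r*v[1]/h
E
python3 - <<'E'
from h import *
from bench import env
c=env.camera("wrist");pickle.dump(c,open("w1.pkl","wb"));print(c["extrinsics"].round(3).tolist(),c["fx"],c["cx"],c["cy"])
print(env.get_state()["joint_positions"])
print(fproj(c,(.576,-.095,.1)),fproj(c,(.697,.0205,.045)))
cv2.imwrite("pics/w1.png",cv2.resize(cv2.convertScaleAbs(c["pixels"],alpha=1.5),(800,600),interpolation=cv2.INTER_CUBIC))
E
```

```text
[[0.409, 0.878, 0.251, 0.64], [-0.913, 0.393, 0.112, -0.065], [-0.0, -0.275, 0.962, 0.373], [0.0, 0.0, 0.0, 1.0]] 325.19226210127806 280.90526323876463 202.10502907144624
[ 0.23602418  0.28993862 -0.2225015   1.80285729  0.07241176  1.0576121
 -1.16598284]
(np.float64(282.26497680090216), np.float64(193.9228779992683)) (np.float64(226.3077482583597), np.float64(28.90133928153128))
```

View pics/w1.png

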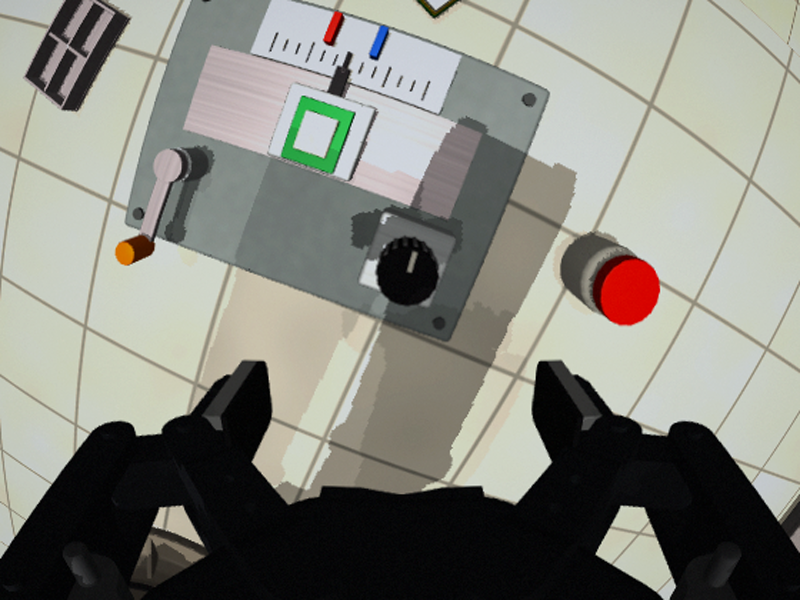

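The wrist view shows the knob top at (407,275), the pointer tip at (349,54) and red at (333,28), all in the 800-px picture. The knob comes out at about (0.577, -0.0965). Joint 7 has 3.9 rad of counter-clockwise travel left, so I'll descend and grip.

apply_moves --pt "0 -0.035 -0.35 0" --pt "0 -0.035 -0.7 0" --pt "0 -0.035 -1 0"

```text
t: 2.07
eef_pos: [0.5752, -0.1005, 0.1298]
tool_rot: [[0.915, 0.403, -0.0], [0.403, -0.915, -0.001], [-0.0, 0.001, -1.0]]
ft_force: [0.1, 0.1, -0.6]
width: 0.0857
grasp_force: 0.0
```

apply_moves --pt "0 0 -0.2 0" --pt "0 0 -0.4 0" --pt "0 0 -0.65 0" --pt "0 0 -0.65 0"

```text
t: 2.4
eef_pos: [0.5732, -0.0999, 0.0623]
tool_rot: [[0.915, 0.403, -0.006], [0.403, -0.915, 0.0], [-0.005, -0.003, -1.0]]
ft_force: [-1.4, -0.3, -0.3]
width: 0.0852
grasp_force: 0.0
```

apply_moves --pt "0 0 0 0" --pt "0 0 0 0" --pt "0 0 0 0" --pt "0 0 0 0" --pt "0 0 0 0" --pt "0 0 0 0" --pt "0 0 0 0" --pt "0 0 0 0" --gripper 0

```text
t: 3.07
eef_pos: [0.5765, -0.0973, 0.0681]
tool_rot: [[0.914, 0.406, 0.001], [0.406, -0.914, 0.001], [0.001, -0.0, -1.0]]
ft_force: [-7.5, 8.1, 17.3]
width: 0.0367
grasp_force: 58.2
```

apply_moves --pt "0 0 0 0.03" --pt "0 0 0 0.06" --pt "0 0 0 0.09" --pt "0 0 0 0.12" --pt "0 0 0 0.15" --pt "0 0 0 0.18" --pt "0 0 0 0.21" --pt "0 0 0 0.24" --pt "0 0 0 0.27" --pt "0 0 0 0.3" --pt "0 0 0 0.33" --pt "0 0 0 0.33"

```text
t: 4.07
eef_pos: [0.5776, -0.0979, 0.0682]
tool_rot: [[0.11, 0.994, 0.003], [0.994, -0.11, 0.0], [0.001, 0.003, -1.0]]
ft_force: [-1.3, 5.0, 11.6]
width: 0.0367
grasp_force: 58.8
```

```bash
python3 - <<'E'
from h import *
from bench import env
s=env.get_state();print(s["torque"],s["joint_positions"])
for n in("top","scene"):
    c=env.camera(n);pickle.dump(c,open(n+"1.pkl","wb"))
    x0,y0=(228,145) if n=="top" else (185,155)
    a=c["pixels"][y0:y0+140,x0:x0+150]
    cv2.imwrite(f"pics/{n}1.png",cv2.convertScaleAbs(cv2.resize(a,None,fx=2.6,fy=2.6,interpolation=cv2.INTER_CUBIC),alpha=1.6))
cv2.imwrite("pics/m1.png",np.hstack([cv2.imread("pics/top1.png"),cv2.imread("pics/scene1.png")]))
E
```

```text
[1.25504669 0.14691348 0.05597405] [ 0.41295359  0.51345526 -0.45094638  1.9183664   0.3103238   0.77486537
 -0.32109693]
```

View pics/m1.png

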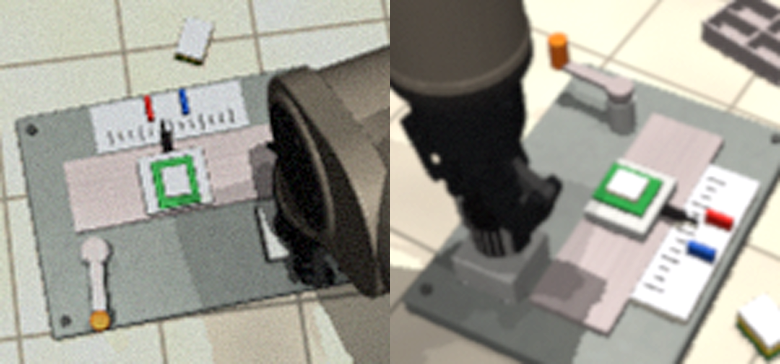

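The pointer has moved about half way to red: in the combined crop, tip (166,124) against red (149,108). I'll quantify it from the green cassette's shift and the sharp wrist picture.

```bash
cat >>h.py <<'E'
th=.065;ey=np.array([-np.sin(th),np.cos(th),0])
def green(c,f,z=.052):
    p=c["pixels"].astype(int);m=((p[...,1]>p[...,2]*1.6)&(p[...,1]>p[...,0]*1.3)&(p[...,1]>60)).astype(np.uint8)
    n,l,s,ce=cv2.connectedComponentsWithStats(m);
    k=[i for i in range(1,n) if s[i,4]>20]
    w=[(s[i,4],f(c,ce[i],z)) for i in k]
    return [(a,q.round(4)) for a,q in w if np.hypot(q[0]-.633,q[1])<.06]
E
python3 - <<'E'
from h import *
d=pickle.load(open("c0.pkl","rb"))
for n in("top","scene"):
    a,b=green(d[n],atz),green(pickle.load(open(n+"1.pkl","rb")),atz);print(n,a,b)
    f=lambda g:max(g,key=lambda q:q[0])[1]
    print((f(b)-f(a))@ey)
c=pickle.load(open("w1.pkl","rb"));print(green(c,fatz))
P=lambda X,Y,z:fatz(c,((X+.5)/1.42857-.5,(Y+.5)/1.42857-.5),z)
x0,y0=200,0
im=cv2.resize(c["pixels"][0:75,195:295],None,fx=8,fy=8,interpolation=cv2.INTER_CUBIC)
cv2.imwrite("pics/w1c.png",cv2.convertScaleAbs(im,alpha=1.3))
E
```

```text
top [(np.int32(157), array([ 0.6305, -0.0012,  0.052 ]))] [(np.int32(155), array([0.6303, 0.0067, 0.052 ]))]
0.007896307972770234
scene [(np.int32(151), array([ 0.6371, -0.0113,  0.052 ]))] [(np.int32(149), array([ 0.6364, -0.004 ,  0.052 ]))]
0.007330052145984848
[(np.int32(1052), array([ 0.6335, -0.0048,  0.052 ]))]
```

View pics/w1c.png

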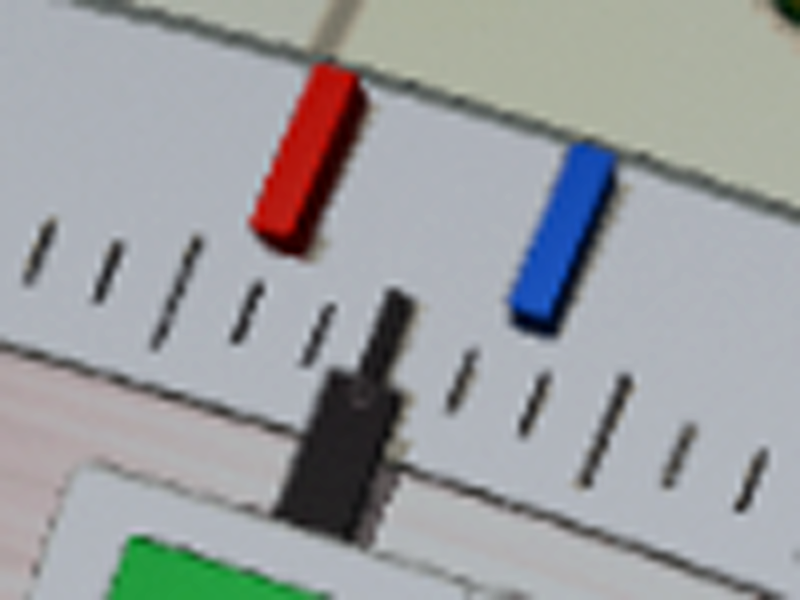

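The enlargement shows the near top edge of the red face from (251,222) to (301,243), and the pointer tip end at about (400,293).

```bash
python3 - <<'E'
from h import *
c=pickle.load(open("w1.pkl","rb"))
P=lambda X,Y,z:fatz(c,((X+.5)/8-.5+195,(Y+.5)/8-.5),z)
a=P(251,222,.045);b=P(301,243,.045);m=(a+b)/2;f=P(336,70,.045)
t=P(400,293,.043);tm=P(371,385,.043)
print(a,b,m,f,t,"wid",(a-b)@ey,"delta",(m-t)@ey)
r=np.arctan2(*(f-m)[[1,0]]);print("red axis",r,"pointer",np.arctan2(*(t-tm)[[1,0]]))
e=np.array([-np.sin(r),np.cos(r),0]);print((m-t)@e)
E
```

```text
[0.69843814 0.02158308 0.045     ] [0.69811235 0.01441858 0.045     ] [0.69827524 0.01800083 0.045     ] [0.72137414 0.02030353 0.045     ] [6.96916272e-01 3.66205268e-04 4.30000000e-02] wid 0.007128207365481986 delta 0.017509111848065376
red axis 0.09936065135278051 pointer 0.13311579123582898
0.017412838940128517
```

apply_moves --pt "0 0 0 0.035" --pt "0 0 0 0.07" --pt "0 0 0 0.105" --pt "0 0 0 0.14" --pt "0 0 0 0.175" --pt "0 0 0 0.21" --pt "0 0 0 0.245" --pt "0 0 0 0.28" --pt "0 0 0 0.315" --pt "0 0 0 0.35" --pt "0 0 0 0.385" --pt "0 0 0 0.385"

```text
t: 5.17
eef_pos: [0.5787, -0.097, 0.0683]
tool_rot: [[-0.892, 0.453, 0.005], [0.453, 0.892, 0.002], [-0.004, 0.004, -1.0]]
ft_force: [6.7, 8.4, 6.8]
width: 0.0367
grasp_force: 59.8
```

apply_moves --pt "0 0 0 0" --pt "0 0 0 0" --pt "0 0 0 0" --pt "0 0 0 0" --pt "0 0 0 0" --pt "0 0 0 0" --gripper 1

```text
t: 5.67
eef_pos: [0.5761, -0.0988, 0.0663]
tool_rot: [[-0.888, 0.461, -0.0], [0.461, 0.888, -0.0], [-0.0, -0.0, -1.0]]
ft_force: [0.3, 0.2, 0.1]
width: 0.0854
grasp_force: 0.0
```

apply_moves --pt "0 0 0.3 0" --pt "0 0 0.65 0" --pt "0 0 1 0" --pt "0 0 1 -0.03" --pt "0 0 1 -0.06" --pt "0 0 1 -0.09" --pt "0 0 1 -0.12" --pt "0 0 1 -0.15" --pt "0 0 1 -0.18" --pt "0 0 1 -0.21" --pt "0 0 1 -0.24" --pt "0 0 1 -0.27"

```text
t: 6.67
eef_pos: [0.5761, -0.0987, 0.1663]
tool_rot: [[-0.237, 0.972, -0.0], [0.972, 0.237, -0.0], [0.0, -0.0, -1.0]]
ft_force: [-0.7, 0.5, 0.0]
width: 0.0852
grasp_force: 0.0
```

apply_moves --pt "0 0 0.35 -0.03" --pt "0 0 0.6 -0.06" --pt "0 0 0.6 -0.09" --pt "0 0 0.6 -0.12" --pt "0 0 0.6 -0.15" --pt "0 0 0.6 -0.18" --pt "0 0 0.6 -0.21" --pt "0 0 0.6 -0.24" --pt "0 0 0.6 -0.27" --pt "0 0 0.6 -0.3" --pt "0 0 0.6 -0.33" --pt "0 0 0.6 -0.33"

```text
t: 7.67
eef_pos: [0.5761, -0.0986, 0.2263]
tool_rot: [[0.716, 0.698, -0.0], [0.698, -0.716, -0.0], [-0.0, -0.0, -1.0]]
ft_force: [0.6, 0.2, 1.4]
width: 0.0853
grasp_force: 0.0
```

```bash
python3 - <<'E'
from h import *
from bench import env
d=pickle.load(open("c0.pkl","rb"))
f=lambda g:max(g,key=lambda q:q[0])[1]
for n in("top","scene"):
    c=env.camera(n);g=green(c,atz);print(n,g,(f(g)-f(green(d[n],atz)))@ey if g else 0)
c=env.camera("wrist");pickle.dump(c,open("w2.pkl","wb"));w0=pickle.load(open("w1.pkl","rb"))
print((f(green(c,fatz))-f(green(w0,fatz)))@ey, env.get_state()["joint_positions"])
x,y=[int(v) for v in fproj(c,(.697,.018,.045))];x0=min(max(x-50,0),460);y0=max(y-37,0);print(x,y,x0,y0)
cv2.imwrite("pics/w2c.png",cv2.convertScaleAbs(cv2.resize(c["pixels"][y0:y0+75,x0:x0+100],None,fx=8,fy=8,interpolation=cv2.INTER_CUBIC),alpha=1.3))
E
```

```text
top [(np.int32(154), array([0.6299, 0.0162, 0.052 ]))] 0.017402227983181504
scene [(np.int32(145), array([0.6359, 0.0055, 0.052 ]))] 0.0168424675802796
0.01754748477473298 [ 0.43188855  0.31890736 -0.45676351  1.7953209   0.15882473  1.06367631
 -0.87161151]
283 15 233 0
```

View pics/w2c.png

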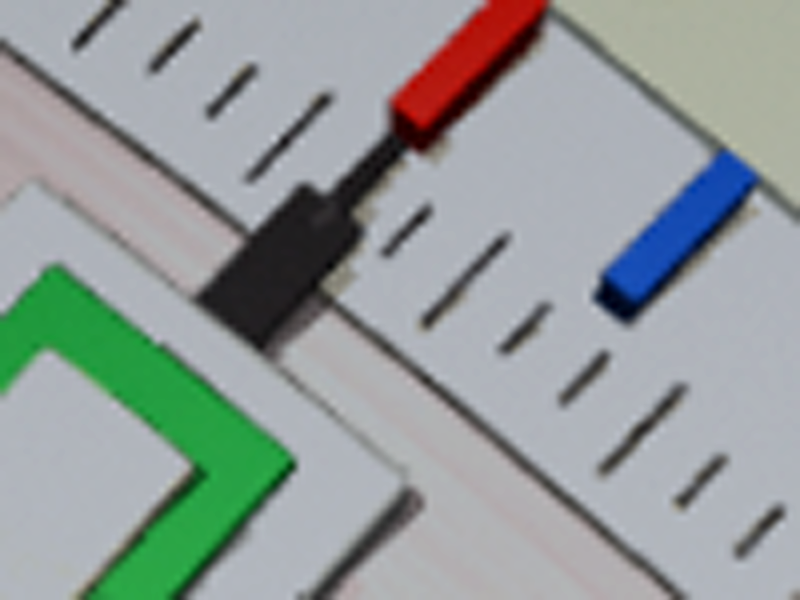

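The pointer end at (400,140) in the crop meets the red face, centred near (409,120), on its centre line to within about 1 mm. The cassette shift of 17.3 mm agrees, and the knob is released. Next I'll go above the lever post with the fingers turned to straddle it.

apply_moves --pt "-0.04 0.1 0 0.035" --pt "-0.08 0.2 0 0.07" --pt "-0.12 0.3 0 0.105" --pt "-0.15 0.4 0 0.14" --pt "-0.18 0.5 0 0.175" --pt "-0.22 0.6 0 0.21" --pt "-0.26 0.7 0 0.245" --pt "-0.3 0.8 0 0.28" --pt "-0.32 0.9 0 0.3" --gripper 0.5

```text
t: 8.57
eef_pos: [0.5438, -0.0083, 0.2263]
tool_rot: [[-0.158, 0.987, -0.0], [0.987, 0.158, -0.0], [-0.0, -0.0, -1.0]]
ft_force: [0.7, -0.7, -0.2]
width: 0.0427
grasp_force: 0.0
```

apply_moves --pt "-0.04 0.1 0 0.035" --pt "-0.08 0.2 0 0.07" --pt "-0.12 0.3 0 0.105" --pt "-0.15 0.4 0 0.14" --pt "-0.18 0.5 0 0.175" --pt "-0.22 0.6 0 0.21" --pt "-0.26 0.7 0 0.245" --pt "-0.3 0.8 0 0.28" --pt "-0.33 1 0 0.289" --pt "-0.33 1 0 0.289"

```text
t: 9.4
eef_pos: [0.5106, 0.0944, 0.2266]
tool_rot: [[-0.875, 0.484, 0.0], [0.484, 0.875, 0.001], [0.0, 0.001, -1.0]]
ft_force: [-1.2, 1.3, -1.0]
width: 0.0431
grasp_force: 0.0
```

```bash
python3 - <<'E'
from h import *
from bench import env
c=env.camera("wrist");pickle.dump(c,open("w3.pkl","wb"));s=env.get_state();print(s["eef_pos"],s["width"],s["joint_positions"])
p=c["pixels"];hsv=cv2.cvtColor(p,cv2.COLOR_BGR2HSV)
def post(c):
    m=cv2.inRange(cv2.cvtColor(c["pixels"],cv2.COLOR_BGR2HSV),(8,150,90),(22,255,255));n,l,s,ce=cv2.connectedComponentsWithStats(m)
    for i in range(1,n):
        if s[i,4]>15: print(s[i],ce[i],fatz(c,ce[i],.085))
post(c);post(pickle.load(open("w1.pkl","rb")));post(pickle.load(open("w2.pkl","rb")))
cv2.imwrite("pics/w3.png",cv2.resize(cv2.convertScaleAbs(p,alpha=1.4),(800,600),interpolation=cv2.INTER_CUBIC))
E
```

```text
[0.51092913 0.09287104 0.22652924] 0.04258749115845612 [ 0.45644736  0.2833224  -0.88478865  1.91588843  0.2506129   1.05655108
  0.52901534]
[269 184  19  19 274] [278.21167883 192.81021898] [0.51154753 0.09061399 0.085     ]
[ 81 169  13  17 168] [ 86.89880952 176.95238095] [0.50802467 0.09391385 0.085     ]
[ 84  95  14  18 194] [ 90.34020619 103.43814433] [0.50832198 0.09365428 0.085     ]
```

View pics/w3.png

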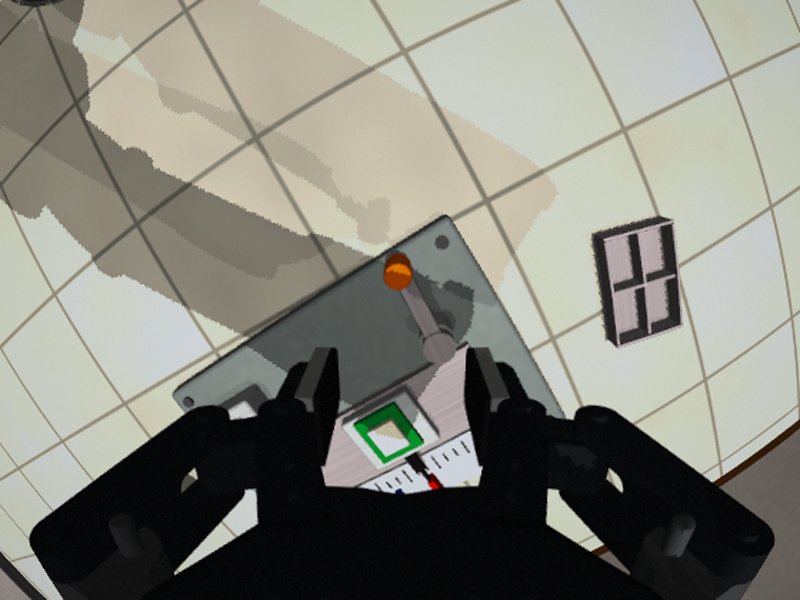

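The wrist view puts the orange post at (398,272), lying between the fingers' lines and at (0.511, 0.091) in the world. The gap is 43 mm, so I'll go down around it.

apply_moves --pt "0 -0.01 -0.35 0" --pt "0 -0.01 -0.7 0" --pt "0 -0.01 -1 0"

```text
t: 9.7
eef_pos: [0.5113, 0.0893, 0.1248]
tool_rot: [[-0.871, 0.491, 0.0], [0.491, 0.871, -0.0], [-0.001, -0.0, -1.0]]
ft_force: [1.2, -1.0, -0.7]
width: 0.0425
grasp_force: 0.0
```

apply_moves --pt "0 0 -0.2 0" --pt "0 0 -0.4 0" --pt "0 0 -0.58 0" --pt "0 0 -0.58 0" --pt "0 0 -0.58 0"

```text
t: 10.12
eef_pos: [0.5109, 0.09, 0.068]
tool_rot: [[-0.871, 0.49, -0.002], [0.49, 0.871, -0.0], [0.001, -0.001, -1.0]]
ft_force: [0.1, 0.5, 0.8]
width: 0.0429
grasp_force: 0.0
```

apply_moves --pt "0.03 0.06 0 0" --pt "0.06 0.11 0 0" --pt "0.065 0.16 0 0" --pt "0.07 0.21 0 0" --pt "0.085 0.26 0 0" --pt "0.1 0.31 0 0" --pt "0.13 0.355 0 -0.016" --pt "0.16 0.4 0 -0.033" --pt "0.195 0.445 0 -0.05" --pt "0.23 0.49 0 -0.066" --pt "0.27 0.52 0 -0.083" --pt "0.305 0.545 0 -0.1"

```text
t: 11.12
eef_pos: [0.5417, 0.1458, 0.0683]
tool_rot: [[-0.675, 0.737, -0.0], [0.737, 0.675, 0.0], [0.0, -0.0, -1.0]]
ft_force: [-3.0, -0.3, 0.5]
width: 0.0427
grasp_force: 1.3
```

apply_moves --pt "0.04 0.022 0 -0.016" --pt "0.08 0.045 0 -0.033" --pt "0.12 0.062 0 -0.05" --pt "0.12 0.062 0 -0.05"

```text
t: 11.45
eef_pos: [0.5515, 0.1505, 0.0674]
tool_rot: [[-0.551, 0.835, -0.005], [0.835, 0.551, -0.003], [0.001, -0.006, -1.0]]
ft_force: [-13.4, -6.2, 6.8]
width: 0.0429
grasp_force: 7.3
```

apply_moves --pt "0.025 0.01 0 -0.008" --pt "0.045 0.018 0 -0.016" --pt "0.045 0.018 0 -0.016"

```text
t: 11.7
eef_pos: [0.5526, 0.1503, 0.0665]
tool_rot: [[-0.509, 0.861, -0.011], [0.861, 0.509, -0.007], [0.0, -0.013, -1.0]]
ft_force: [-33.9, -14.9, 17.7]
width: 0.0429
grasp_force: 18.0
```

```bash
python3 - <<'E'
from h import *
from bench import env
for n in("top","scene"):
    c=env.camera(n)
    m=cv2.inRange(cv2.cvtColor(c["pixels"],cv2.COLOR_BGR2HSV),(8,150,60),(22,255,255));k,l,s,ce=cv2.connectedComponentsWithStats(m)
    for i in range(1,k):
        w=atz(c,ce[i],.085)
        if s[i,4]>5 and abs(w[1]-.12)<.08: print(n,s[i],w,np.degrees(np.arctan2(w[1]-.0885,w[0]-.575)))
s=env.get_state();print(s["ft_force"],s["eef_pos"])
E
```

```text
scene [269 160   7  11  62] [0.54357242 0.13684652 0.085     ] 123.02581552570261
[-32.77019631 -15.30324998  16.95019902] [0.5526363  0.15030687 0.06660369]
```

The push force climbs to 37 N with no further motion, so the lever is on its stop after about 0.93 rad. I'll back off, lift and check.

apply_moves --pt "-0.08 -0.04 0 0" --pt "-0.17 -0.08 0 0" --pt "-0.17 -0.08 0 0" --pt "-0.17 -0.08 0.2 0" --pt "-0.17 -0.08 0.5 0" --pt "-0.17 -0.08 0.8 0" --pt "-0.17 -0.08 1 0"

```text
t: 12.38
eef_pos: [0.5423, 0.1459, 0.1712]
tool_rot: [[-0.511, 0.859, 0.003], [0.859, 0.511, 0.001], [-0.0, 0.003, -1.0]]
ft_force: [1.0, 1.1, 0.6]
width: 0.0429
grasp_force: 0.0
```

apply_moves --pt "-0.2 -0.1 0.3 0" --pt "-0.4 -0.2 0.6 0" --pt "-0.6 -0.3 0.6 0" --pt "-0.6 -0.3 0.6 0" --pt "-0.6 -0.3 0.6 0"

```text
t: 12.8
eef_pos: [0.4815, 0.1146, 0.2293]
tool_rot: [[-0.51, 0.86, 0.003], [0.86, 0.51, -0.001], [-0.002, 0.002, -1.0]]
ft_force: [-0.2, 0.8, 0.3]
width: 0.0429
grasp_force: 0.0
```

```bash
python3 - <<'E'
from h import *
from bench import env
d=pickle.load(open("c0.pkl","rb"));f=lambda g:max(g,key=lambda q:q[0])[1]
for n in("top","scene","wrist"):
    c=env.camera(n);z=fatz if n=="wrist" else atz
    pickle.dump(c,open(n+"9.pkl","wb"))
    g=green(c,z);print(n,g,(f(g)-f(green(d[n],z)))@ey if g and n in d else 0)
    m=cv2.inRange(cv2.cvtColor(c["pixels"],cv2.COLOR_BGR2HSV),(8,150,60),(22,255,255));k,l,s,ce=cv2.connectedComponentsWithStats(m)
    for i in range(1,k):
        w=z(c,ce[i],.085)
        if s[i,4]>5 and abs(w[1]-.12)<.08: print(n,s[i],w,np.degrees(np.arctan2(w[1]-.0885,w[0]-.575)))
a=cv2.resize(pickle.load(open("scene9.pkl","rb"))["pixels"][155:315,185:350],None,fx=3.6,fy=3.6,interpolation=cv2.INTER_CUBIC)
cv2.imwrite("pics/s9.png",cv2.convertScaleAbs(a,alpha=1.6));print(env.get_state()["ft_force"],env.get_state()["t"])
E
```

```text
top [(np.int32(156), array([0.6298, 0.0162, 0.052 ]))] 0.017408723407064983
scene [(np.int32(150), array([0.6347, 0.0062, 0.052 ]))] 0.01761893443745124
scene [269 159   7  12  71] [0.54282353 0.13734769 0.085     ] 123.37330468363498
wrist [(np.int32(102), array([0.6149, 0.0022, 0.052 ]))] 0
wrist [342 182  20  25 355] [0.53946325 0.14391986 0.085     ] 122.66912021044057
[0.87831794 0.13970923 0.54499996] 12.95
```

View pics/s9.png

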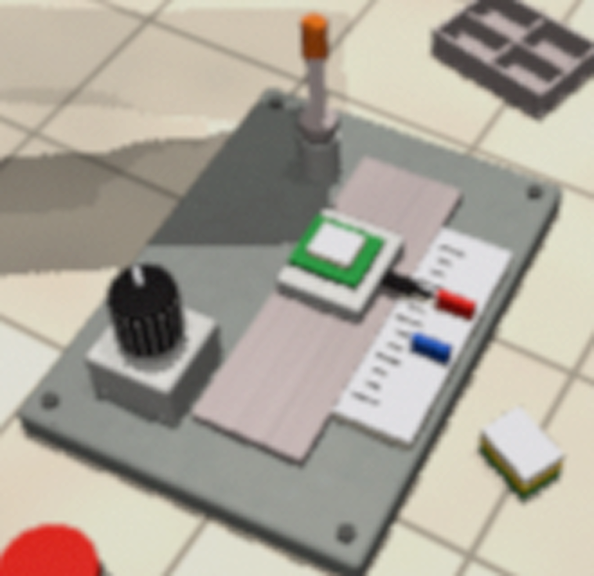

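The final view shows the pointer at (425,293) on the red block at (455,302). The lever is at its stop, with the post at (314,37) and the same angle loaded and unloaded, and the robot is clear.

```bash
python3 -c "
from bench import env
print(env.hand_in())"
```

```text
the job is handed in; nothing more can be done
None
```

I handed the job in with the pointer on the middle of the red index (within about 1 mm by camera), the knob let go and the lever hard against its stop; the hand-in returned no verdict.

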